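# Load the parcel-locker trays

### The job

Load the parcel-locker trays: put each of the four deliveries in the tray whose floor has its colour (red carton, blue mailer, green tub, yellow key pod), standing upright and flat on the floor in the middle of the tray, the carton and the mailer lengthwise and square with it. The key pod hangs in a keyhole bracket: slide it to the wide end of the slot, then lift it off. Set everything down rather than dropping it, let go of it, and leave the roll of tape where it is.

Things in the scene. Friction and masses are not known exactly. Their poses are not given: they have to be found in the camera images.
- carton_red: small brown cardboard carton with a red label on top: a box 86 mm long (its x axis), 56 mm wide (y), 46 mm tall, about 0.16 kg. Origin: centre of its underside, z up. It stands loose on the table.
- mailer_blue: small white mailing box with a blue band round its middle: 96 mm long (its x axis), 50 mm wide (y), 40 mm tall, about 0.13 kg. Origin: centre of its underside, z up. It stands loose on the table.
- tub_green: round upright cardboard tub with a green lid: 54 mm diameter, 50 mm tall, about 0.15 kg. Origin: centre of its underside, z up.
- pod_yellow: key pod, 0.14 kg, round about z: metal foot disc 34 mm diameter, 6 mm thick; stem 12 mm diameter, 12 mm long; on it a yellow drum 54 mm diameter, 38 mm tall (18 to 56 mm above the origin), black dot on top. Origin: centre of the foot's underside. Starts in the bracket's slot: drum resting on the plate (origin 22 mm above the table), foot caught under it. Stands by itself on its foot.
- bracket: fixed steel hanger plate, top 40 mm above the table, 5 mm thick, 100 mm wide, x -62 to 75 mm, closed sides. Keyhole along its x axis at y = 0: slot 18 mm wide from x = -45 mm to the wide end, an octagonal opening 44 mm across centred at x = +35 mm. The pod starts at x -36 to -16 mm; slid along +x to x = +35 mm it can be lifted out. Origin: on the table, z up.
- tape_roll: bystander: loose roll of pale packing tape (an open ring) lying flat, 90 mm outer diameter, 45 mm tall. Origin: centre of its underside.
- tray_red: fixed shallow beige locker tray with a red floor, for the red-labelled carton: inside 126 mm long (its x axis) by 90 mm wide (y), walls 4 mm thick, rim 12 mm above the table, floor 4 mm above the table. Origin: centre of its underside, on the table, z up.
- tray_blue: fixed shallow beige locker tray with a blue floor, for the blue-banded mailer: inside 126 mm long (its x axis) by 90 mm wide (y), walls 4 mm thick, rim 12 mm above the table, floor 4 mm above the table. Origin: centre of its underside, on the table, z up.
- tray_green: fixed shallow beige locker tray with a green floor, for the green-lidded tub: inside 126 mm long (its x axis) by 90 mm wide (y), walls 4 mm thick, rim 12 mm above the table, floor 4 mm above the table. Origin: centre of its underside, on the table, z up.
- tray_yellow: fixed shallow beige locker tray with a yellow floor, for the yellow key pod: inside 126 mm long (its x axis) by 90 mm wide (y), walls 4 mm thick, rim 12 mm above the table, floor 4 mm above the table. Origin: centre of its underside, on the table, z up.
Mind the look-alikes: they are no part of the job. What is shaped like the tub_green but pink, purple or white is not meant.

How it is judged:
By the outcome, as a careful person would: the job done as asked, in the order asked, and still so for the second after the job is handed in, with the robot touching nothing.
It also fails if it takes over 128 s, if anything falls off the work surface, if the arm or the gripper's body presses on something with over 40 N, if the wrist force passes 120 N, or if a joint passes its speed limit or range.

### The arm

A 6-joint arm with a two-finger parallel gripper is mounted at the origin on the work surface. World frame = base frame: x ahead of the robot, y to its left, z up, the work surface at z = 0. Lengths are in m, angles in rad, forces in N, time in s.
With the tool pointing down it reaches from about 0.3 to 0.75 m from the base axis. Payload 8.5 kg.
Tool frame: the origin (TCP) lies midway between the tips of the shut fingers; the grasp point (between the pads) lies 19 mm behind it (robot.pinch_z is the distance from the TCP to the grasp point, in m); z points along the fingers, y is the line along which they close (so a half turn about z gives the same grasp; the last joint's range is limited). The gripper opens to 88 mm and grips with 3 to 60 N. Pads are 18 mm wide; open, the fingers measure 123 mm over their backs; the gripper's body (75 mm by 187 mm) begins 45 mm behind the grasp point.
Start: joints at [-1.494, 0.381, 1.297, -0, 1.464, -0.215], TCP at [0.158, -0.527, 0.239] pointing down, gripper open.
Joint ranges: [-3.11, 3.11], [-0.89, 2.33], [0.22, 2.48], [-1.42, 4.56], [0.17, 2.85], [-2.88, 2.88]. Speed limits (rad/s): [2.39, 2.39, 3.14, 3.14, 3.14, 3.14].

### API

Orientations are given as a unit quaternion [w, x, y, z].
In Python, from station import robot gives the robot as it stands. The module is installed in compiled form; this text tells all that it offers.
- The arm moves only by the tool drive_tool, never from a script. Its argument "increments" is a list that holds one entry, the list of rows, each a list of 4 numbers: the shift along the world's x, y, z in m, then the turn about the world's z in rad. In form: [[[x, y, z, roll], ...]]. A call has 1 to 20 rows; each row shifts and turns the commanded pose from where the row before left it; what a row does not reach is not made up. A row lasts 1/8 s, in which the tool goes at most 62.5 mm and 10.7 degrees, less where a joint would pass 70% of its speed; a pose out of reach is approached as far as the arm can. A call with a gripper value outside its range is refused whole. "grip" is the finger opening in m, from 0 to 0.0881, set as the call begins (left out, the last holds). The fingers move at their own pace and stop on an object; "squeeze" is the grip in N (left out, the last holds). Time passes only in rows, so rows that do not move let the fingers close. It gives the time, the measured TCP pose, the force, the opening and the grip force at its end, in the units of the state.
- robot.sense(): the state, without advancing time (a new reading comes with each control period).
- robot.camera(name): name is "side" or "top"; returns a dict with "pixels" (480x640x3 uint8, red, green, blue), "mtx" (3x3 intrinsics, pixels), "R" (3x3) and "t" (3): a world point X has camera coordinates R X + t. Camera axes: x right, y down, z forward; pixel columns grow to the right and rows downward; lengths in m; the calibration is good to about 2 mm. A picture is of the moment at which its call begins. There is no depth.
- robot.finish_job(): hands the job in; it is judged then, once.
The state is a dict: "time_s": time; "joints": joint angles; "joint_vel": joint speeds; "joint_efforts": joint torques, N m; "tool_pos": TCP position; "orientation": TCP orientation; "ft_force": force on the tool from outside, world axes, zero at the start; "ft_torque": the same for the moment, N m; "finger_gap": finger opening in m; "gripper_force": force on a finger pad.
Only numpy, scipy, OpenCV 4.12 (cv2) and the standard library are available. Lean on these libraries where they do the work, as an engineer would, in place of code of your own. Each camera call takes 0.05 s, during which the arm holds its last target. There are 200 camera calls.

## Working session

There is one attempt and no reset: what is moved stays moved. The work goes in short steps, Python scripts to look and compute and a tool call to move; the robot and the scene stay as the last step left them, time stands still between calls to the robot, and variables do not carry over. Pictures are saved under pics/ and viewed, at most 14 in all, crops included, and the job is handed in when it is done.

Besides the shell and the picture viewer there is one more tool, called after "Emit:" as a command line: name --argument value ..., lists and objects as JSON in quotes. drive_tool: Moves the arm, as the interface text tells. Its arguments: {"type":"object","properties":{"increments":{"type":"array","items":{"type":"array","items":{"type":"array","items":{"type":"number"}}}},"grip":{"type":"number"},"squeeze":{"type":"number"}},"required":["increments"]}

```bash
mkdir -p pics && python3 - <<'E'
from station import robot
import cv2,pickle
for n in("top","side"):
    c=robot.camera(n); pickle.dump(c,open(n+".pkl","wb")); cv2.imwrite(f"pics/{n}0.png",c["pixels"][:,:,::-1])
    print(n,c["mtx"].tolist(),c["R"].round(3).tolist(),c["t"].round(3).tolist(), (-c["R"].T@c["t"]).round(3))
print(robot.sense(),robot.pinch_z)
E
```

```text
top [[480.77905995966586, 0.0, 325.47937470403707], [0.0, 480.77905995966586, 233.31645276332557], [0.0, 0.0, 1.0]] [[-0.017, -1.0, -0.001], [-0.997, 0.017, -0.079], [0.079, -0.001, -0.997]] [0.097, 0.514, 1.222] [0.417 0.089 1.259]
side [[508.10622026918554, 0.0, 322.1921486062036], [0.0, 508.10622026918554, 234.1797543082268], [0.0, 0.0, 1.0]] [[-0.691, -0.723, 0.011], [-0.452, 0.42, -0.787], [0.564, -0.549, -0.617]] [0.42, 0.221, 0.91] [-0.123  0.71   0.731]
{'time_s': 0.1, 'joints': array([-1.49428640e+00,  3.81106292e-01,  1.29812183e+00, -1.86037723e-05,
        1.46360935e+00, -2.15305961e-01]), 'joint_vel': array([ 0.00141422, -0.00267114, -0.00027818, -0.00166905,  0.00248585,
        0.00089386]), 'joint_efforts': array([ 3.75968302e-03, -4.38653684e+01, -2.24909037e+01,  7.14052166e-02,
        3.42866394e-02, -8.16982765e-05]), 'tool_pos': array([ 0.1582016, -0.526503 ,  0.2382328]), 'orientation': array([-6.21554704e-04,  9.89373970e-01,  1.45391749e-01,  3.39338486e-05]), 'ft_force': array([-0.12010192, -0.39947669,  0.43468989]), 'ft_torque': array([ 0.01874907, -0.00858893,  0.03060966]), 'gripper_force': 0.0, 'finger_gap': 0.08823583963620796} 0.0187
```

View pics/top0.png

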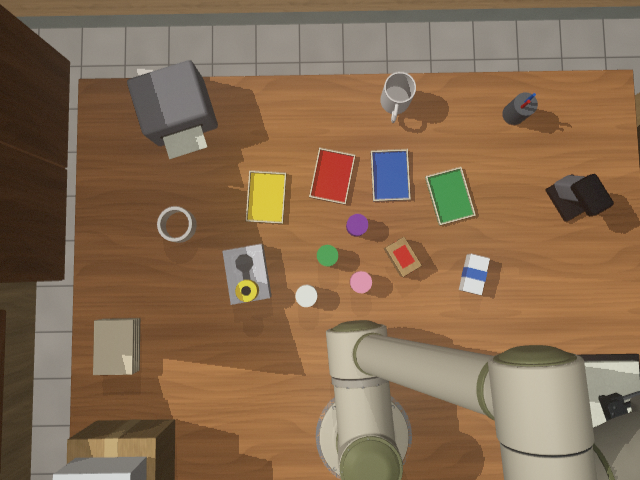

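View pics/side0.png

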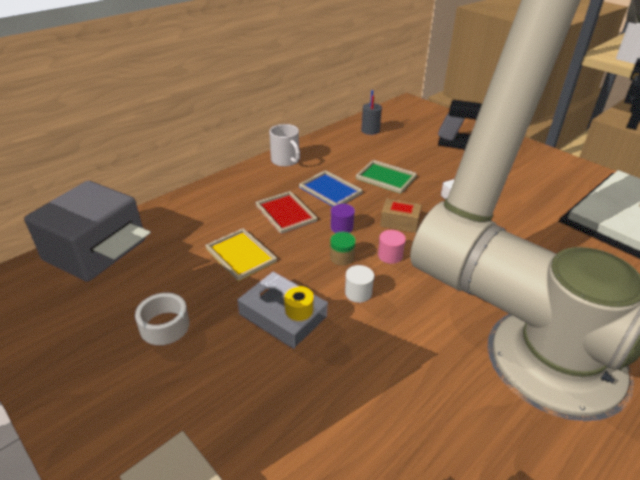

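```bash
cat > h.py <<'E'
import cv2,numpy as np,pickle
from station import robot
def ray(c,uv,z):
    uv=np.atleast_2d(uv).astype(float)
    d=np.c_[uv,np.ones(len(uv))]@np.linalg.inv(c["mtx"]).T@c["R"]
    o=-c["R"].T@c["t"]
    return (o+d*((z-o[2])/d[:,2])[:,None])[:,:2]
def blobs(c,lo,hi,roi,z,n=1,amin=30):
    """largest blobs of an HSV range in roi (u0,v0,u1,v1), projected to plane z (mm): rect centre,size,long-axis deg, centroid"""
    u0,v0,u1,v1=roi
    hsv=cv2.cvtColor(c["pixels"],cv2.COLOR_RGB2HSV)[v0:v1,u0:u1]
    m=cv2.inRange(cv2.resize(hsv,None,fx=4,fy=4,interpolation=cv2.INTER_LINEAR),lo,hi)
    cs=sorted(cv2.findContours(m,cv2.RETR_EXTERNAL,cv2.CHAIN_APPROX_NONE)[0],key=cv2.contourArea)[::-1][:n]
    out=[]
    for k in cs:
        if cv2.contourArea(k)<16*amin: continue
        uv=(k[:,0]+.5)/4-.5+[u0,v0]
        P=(ray(c,uv,z)*1000).astype(np.float32)
        (x,y),(a,b),_=r=cv2.minAreaRect(P)
        q=cv2.boxPoints(r); e=[q[1]-q[0],q[2]-q[1]]; L=max(e,key=np.linalg.norm)
        M=cv2.moments(P)
        out.append(dict(c=(round(x,1),round(y,1)),s=sorted((round(a),round(b))),ang=round(float(np.degrees(np.arctan2(L[1],L[0])))%180,1),m=(round(M['m10']/M['m00'],1),round(M['m01']/M['m00'],1)),uv=uv.mean(0).round(1).tolist()))
    return out
E
python3 - <<'E'
from h import *
c=pickle.load(open("top.pkl","rb"))
R=((0,150,110),(8,255,255)); B=((105,110,70),(125,255,255)); G=((50,100,50),(80,255,255)); Y=((22,150,110),(34,255,255)); W=((0,0,130),(179,60,255)); P=((125,100,50),(150,255,255)); K=((150,60,100),(175,255,255));GR=((0,0,60),(179,60,190))
def p(n,*a,**k): print(n,blobs(c,*a,**k))
p("trR",*R,(300,140,365,210),.004); p("trB",*B,(365,140,420,210),.004); p("trG",*G,(420,160,485,230),.004); p("trY",*Y,(240,165,295,230),.004)
p("carton label",*R,(380,235,430,280),.046)
p("band",*B,(450,245,500,305),.040); p("mailer white",*W,(450,245,500,305),.040,n=2)
p("tubG",*G,(305,240,350,275),.050); p("pod",*Y,(225,270,270,310),.078); p("roll",(0,0,120),(179,80,255),(150,200,200,250),.045)
p("white",*W,(290,280,325,312),.05);p("pink",*K,(345,265,380,300),.05);p("purple",*P,(340,210,375,240),.05)
p("bracket",*GR,(215,235,280,312),.040)
u=c["pixels"][130:320,215:505]; cv2.imwrite("pics/crop.png",cv2.resize(u[:,:,::-1],(795,521),interpolation=cv2.INTER_CUBIC))
E
```

```text
trR [{'c': (670.0, 68.5), 's': [90, 124], 'ang': 167.6, 'm': (670.0, 68.5), 'uv': [331.9, 175.5]}]
trB [{'c': (669.4, -85.3), 's': [87, 122], 'ang': 1.4, 'm': (669.4, -85.5), 'uv': [390.2, 174.7]}]
trG [{'c': (611.5, -241.3), 's': [87, 124], 'ang': 14.3, 'm': (611.3, -241.4), 'uv': [449.9, 195.5]}]
trY [{'c': (617.0, 244.0), 's': [89, 124], 'ang': 175.7, 'm': (616.8, 244.1), 'uv': [265.6, 196.5]}]
carton label [{'c': (452.4, -107.2), 's': [37, 51], 'ang': 30.1, 'm': (452.4, -107.2), 'uv': [403.4, 256.2]}]
band [{'c': (406.2, -285.6), 's': [23, 59], 'ang': 75.1, 'm': (405.8, -286.1), 'uv': [474.3, 273.5]}]Traceback (most recent call last):
  File "<stdin>", line 7, in <module>
TypeError: p() got multiple values for argument 'n'
```

```bash
python3 - <<'E'
from h import *
c=pickle.load(open("top.pkl","rb"))
B=((105,110,70),(125,255,255)); G=((50,100,50),(80,255,255)); Y=((22,150,110),(34,255,255)); W=((0,0,130),(179,60,255)); P=((125,100,50),(150,255,255)); K=((150,60,100),(175,255,255));GR=((0,0,60),(179,60,190))
def p(nm,*a,**k): print(nm,blobs(c,*a,**k))
p("mailer white",*W,(450,245,500,305),.040,n=2)
p("mailer bright",(0,0,190),(179,60,255),(450,245,500,305),.040,n=2)
p("tubG",*G,(305,240,350,275),.050); p("pod",*Y,(225,270,270,310),.078); p("roll",(0,0,120),(179,80,255),(150,200,200,250),.045)
p("white",*W,(290,280,325,312),.05);p("pink",*K,(345,265,380,300),.05);p("purple",*P,(340,210,375,240),.05)
p("bracket",*GR,(215,235,280,312),.040)
u=c["pixels"][225:315,215:505]; cv2.imwrite("pics/crop.png",cv2.resize(u[:,:,::-1],(795,247),interpolation=cv2.INTER_CUBIC))
h=cv2.cvtColor(c["pixels"],cv2.COLOR_RGB2HSV); print(h[260,240],h[290,263],h[243,400],h[262,470],h[290,478])
E
```

```text
mailer white [{'c': (376.5, -277.2), 's': [37, 61], 'ang': 75.7, 'm': (376.3, -277.3), 'uv': [471.4, 285.0]}, {'c': (434.6, -292.8), 's': [38, 60], 'ang': 76.0, 'm': (435.0, -293.3), 'uv': [476.5, 262.1]}]
mailer bright [{'c': (375.6, -281.0), 's': [35, 51], 'ang': 75.0, 'm': (375.8, -281.3), 'uv': [473.0, 285.6]}, {'c': (433.7, -296.5), 's': [35, 51], 'ang': 74.7, 'm': (433.7, -296.6), 'uv': [478.1, 262.4]}]
tubG [{'c': (458.1, 85.2), 's': [51, 51], 'ang': 179.0, 'm': (458.2, 85.1), 'uv': [327.2, 255.1]}]
pod [{'c': (373.9, 284.1), 's': [52, 52], 'ang': 89.7, 'm': (374.6, 283.6), 'uv': [246.5, 290.3]}]
roll [{'c': (545.1, 471.2), 's': [90, 90], 'ang': 152.7, 'm': (545.0, 471.4), 'uv': [174.4, 223.7]}]
white [{'c': (358.6, 139.3), 's': [54, 55], 'ang': 179.0, 'm': (358.2, 139.4), 'uv': [306.0, 295.5]}]
pink [{'c': (389.5, 2.6), 's': [50, 53], 'ang': 89.0, 'm': (389.8, 2.5), 'uv': [360.5, 281.8]}]
purple [{'c': (534.1, 8.8), 's': [54, 55], 'ang': 89.0, 'm': (534.1, 8.5), 'uv': [355.6, 224.5]}]
bracket [{'c': (415.3, 289.6), 's': [104, 139], 'ang': 8.8, 'm': (425.3, 289.9), 'uv': [246.1, 276.5]}]
[19 24 84] [168   8 154] [ 18 115 166] [  0   0 219] [ 60   2 220]
```

View pics/crop.png

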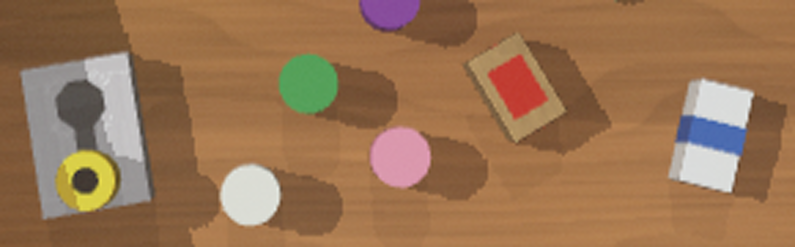

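Emit:
drive_tool --increments '[[[0.01,0.015,0,0.008],[0.021,0.03,0,0.0167],[0.021,0.03,0,0.0167],[0.021,0.03,0,0.0167],[0.021,0.03,0,0.0167],[0.021,0.03,0,0.0167],[0.021,0.03,0,0.0167],[0.021,0.03,0,0.0167],[0.021,0.03,0,0.0167],[0.021,0.03,0,0.0167],[0.021,0.03,-0.02,0.0167],[0.021,0.03,-0.02,0.0167],[0.021,0.03,-0.02,0.0167],[0.021,0.03,-0.02,0.0167],[0.011,0.015,-0.02,0.009],[0,0,0,0],[0,0,0,0]]]' --grip 0.088 --squeeze 20

```text
time_s: 2.22
tool_pos: [0.452, -0.1069, 0.1395]
orientation: [0.0, 0.966, 0.26, 0.0]
ft_force: [0.1, -0.7, 0.5]
finger_gap: 0.0881
gripper_force: 0.0
```

Emit:
drive_tool --increments '[[[0,0,-0.025,0],[0,0,-0.03,0],[0,0,-0.03,0],[0,0,-0.0225,0],[0,0,-0.0135,0],[0,0,0,0],[0,0,0,0]]]'

```text
time_s: 3.1
tool_pos: [0.4526, -0.1071, 0.0186]
orientation: [0.001, 0.966, 0.26, 0.001]
ft_force: [-0.3, -0.6, -0.0]
finger_gap: 0.0883
gripper_force: 0.0
```

Emit:
drive_tool --increments '[[[0,0,0,0],[0,0,0,0],[0,0,0,0],[0,0,0,0],[0,0,0,0],[0,0,0,0]]]' --grip 0.045

```text
time_s: 3.85
tool_pos: [0.4523, -0.1068, 0.0179]
orientation: [0.0, 0.966, 0.26, 0.0]
ft_force: [0.2, 0.1, 3.8]
finger_gap: 0.0558
gripper_force: 20.0
```

Emit:
drive_tool --increments '[[[0,0,0.015,0],[0,0,0.03,0],[0,0,0.03,0],[0.007,0.005,0.025,-0.022],[0.018,0.0145,0,-0.06],[0.018,0.0145,0,-0.06],[0.018,0.0145,0,-0.06],[0.018,0.0145,0,-0.06],[0.018,0.0145,0,-0.06],[0.018,0.0145,0,-0.06],[0.018,0.0145,0,-0.06],[0.018,0.0145,0,-0.06],[0.018,0.0145,0,-0.06],[0.018,0.0145,0,-0.06],[0.018,0.0145,0,-0.06],[0.0127,0.0108,-0.01,-0.06],[0,0,-0.02,0],[0,0,0,0],[0,0,0,0]]]'

```text
time_s: 6.22
tool_pos: [0.67, 0.0684, 0.0882]
orientation: [-0.0, 0.994, -0.108, 0.0]
ft_force: [-0.5, 0.8, -1.4]
finger_gap: 0.0559
gripper_force: 20.0
```

```bash
python3 - <<'E'
from h import *
c=robot.camera("side"); cv2.imwrite("pics/s1.png",c["pixels"][100:300,150:450,::-1].repeat(2,0).repeat(2,1))
E
```

```text
(no output)
```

View pics/s1.png

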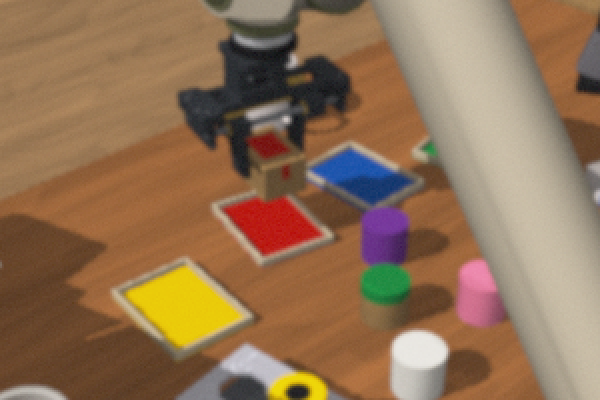

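The carton hangs level over the red tray (crop about (275,165), tray (272,222)). I'll lower it now.

Emit:
drive_tool --increments '[[[0,0,-0.02,0],[0,0,-0.025,0],[0,0,-0.012,0],[0,0,-0.005,0],[0,0,-0.002,0],[0,0,-0.0015,0],[0,0,0,0],[0,0,0,0]]]'

```text
time_s: 7.28
tool_pos: [0.67, 0.0686, 0.0226]
orientation: [-0.0, 0.994, -0.108, 0.0]
ft_force: [-0.1, 0.2, -2.9]
finger_gap: 0.0559
gripper_force: 20.0
```

Emit:
drive_tool --increments '[[[0,0,-0.0007,0],[0,0,0,0],[0,0,0,0]]]'

```text
time_s: 7.65
tool_pos: [0.6701, 0.0686, 0.0219]
orientation: [-0.0, 0.994, -0.108, 0.0]
ft_force: [-1.7, -0.3, 3.3]
finger_gap: 0.0559
gripper_force: 20.0
```

Emit:
drive_tool --increments '[[[0,0,0,0],[0,0,0,0],[0,0,0,0],[0,0,0.01,0],[0,0,0.03,0],[0,0,0.03,0],[0,0,0.03,0]]]' --grip 0.08

```text
time_s: 8.52
tool_pos: [0.67, 0.0686, 0.1234]
orientation: [-0.0, 0.994, -0.108, 0.0]
ft_force: [-0.3, -0.2, -0.2]
finger_gap: 0.0803
gripper_force: 0.0
```

Emit:
drive_tool --increments '[[[-0.01,-0.0144,0,-0.004],[-0.022,-0.0296,0,-0.004],[-0.022,-0.0296,0,-0.004],[-0.022,-0.0296,0,-0.004],[-0.022,-0.0296,0,-0.004],[-0.022,-0.0296,0,-0.004],[-0.022,-0.0296,0,-0.004],[-0.022,-0.0296,0,-0.004],[-0.022,-0.0296,0,-0.004],[-0.022,-0.0296,0,-0.004],[-0.022,-0.0296,0,-0.004],[-0.022,-0.0296,0,0],[-0.0134,-0.0175,0,0],[0,0,-0.02,0],[0,0,-0.03,0],[0,0,-0.03,0],[0,0,-0.018,0],[0,0,-0.008,0],[0,0,0,0],[0,0,0,0]]]' --grip 0.088

```text
time_s: 11.02
tool_pos: [0.4049, -0.2893, 0.0164]
orientation: [0.001, 0.992, -0.13, 0.001]
ft_force: [-0.4, -0.2, 0.6]
finger_gap: 0.0882
gripper_force: 0.0
```

Emit:
drive_tool --increments '[[[0,0,0,0],[0,0,0,0],[0,0,0,0],[0,0,0,0],[0,0,0,0],[0,0,0,0]]]' --grip 0.04

```text
time_s: 11.78
tool_pos: [0.4046, -0.289, 0.0156]
orientation: [0.0, 0.992, -0.13, 0.0]
ft_force: [-1.1, -1.2, -0.3]
finger_gap: 0.05
gripper_force: 20.0
```

Emit:
drive_tool --increments '[[[0,0,0.015,0],[0,0,0.03,0],[0,0,0.03,0],[0.0108,0.0097,0.015,0.013],[0.0254,0.0194,0,0.0272],[0.0254,0.0194,0,0.0272],[0.0254,0.0194,0,0.0272],[0.0254,0.0194,0,0.0272],[0.0254,0.0194,0,0.0272],[0.0254,0.0194,0,0.0272],[0.0254,0.0194,0,0.0272],[0.0254,0.0194,0,0.0272],[0.0254,0.0194,0,0.0272],[0.0254,0.0194,0,0.0272],[0,0,-0.025,0],[0,0,-0.03,0],[0,0,-0.02,0],[0,0,-0.006,0],[0,0,0,0],[0,0,0,0]]]'

```text
time_s: 14.28
tool_pos: [0.6697, -0.0854, 0.0256]
orientation: [0.0, 1.0, 0.012, 0.001]
ft_force: [0.0, -0.2, -0.9]
finger_gap: 0.0498
gripper_force: 20.0
```

```bash
python3 - <<'E'
from h import *
print(robot.sense()["tool_pos"],robot.sense()["orientation"])
c=robot.camera("side"); cv2.imwrite("pics/s2.png",c["pixels"][100:300,150:450,::-1].repeat(2,0).repeat(2,1))
E
```

```text
[ 0.66974717 -0.08539529  0.02555454] [2.53661826e-04 9.99922065e-01 1.24588264e-02 7.60129675e-04]
```

View pics/s2.png

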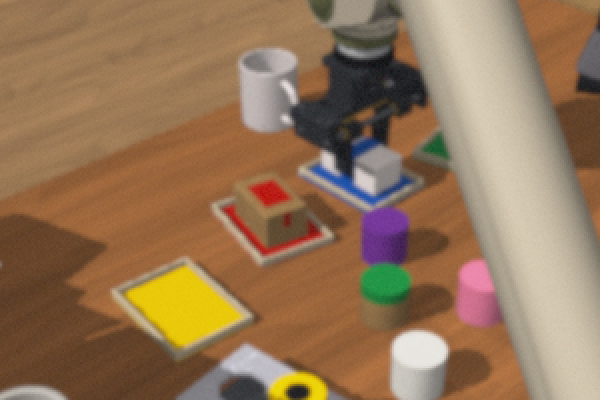

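The carton sits in the middle of the red tray (crop (270,212)). The mailer is just above the blue floor (crop (365,170)).

Emit:
drive_tool --increments '[[[0,0,-0.003,0],[0,0,-0.002,0],[0,0,-0.0007,0],[0,0,0,0],[0,0,0,0]]]'

```text
time_s: 14.95
tool_pos: [0.6694, -0.0852, 0.0196]
orientation: [0.0, 1.0, 0.012, 0.0]
ft_force: [-2.7, 1.0, 5.8]
finger_gap: 0.0498
gripper_force: 20.0
```

Emit:
drive_tool --increments '[[[0,0,0,0],[0,0,0,0],[0,0,0,0],[0,0,0.01,0],[0,0,0.03,0],[0,0,0.03,0],[0,0,0.03,0]]]' --grip 0.075

```text
time_s: 15.82
tool_pos: [0.6694, -0.0852, 0.1206]
orientation: [0.0, 1.0, 0.012, 0.0]
ft_force: [0.1, -0.3, 0.3]
finger_gap: 0.0745
gripper_force: 0.0
```

Emit:
drive_tool --increments '[[[-0.01,0.0085,0,0],[-0.022,0.018,0,0],[-0.022,0.018,0,0],[-0.022,0.018,0,0],[-0.022,0.018,0,0],[-0.022,0.018,0,0],[-0.022,0.018,0,0],[-0.022,0.018,0,0],[-0.022,0.018,0,0],[-0.022,0.018,0,0],[-0.0033,0,0,0],[0,0,-0.02,0],[0,0,-0.03,0],[0,0,-0.03,0],[0,0,-0.014,0],[0,0,-0.005,0],[0,0,0,0],[0,0,0,0]]]' --grip 0.085

```text
time_s: 18.08
tool_pos: [0.4586, 0.0851, 0.0205]
orientation: [0.0, 1.0, 0.012, 0.001]
ft_force: [0.6, -0.3, -0.1]
finger_gap: 0.0853
gripper_force: 0.0
```

Emit:
drive_tool --increments '[[[0,0,0,0],[0,0,0,0],[0,0,0,0],[0,0,0,0],[0,0,0,0],[0,0,0,0]]]' --grip 0.045

```text
time_s: 18.82
tool_pos: [0.4581, 0.0853, 0.0199]
orientation: [0.0, 1.0, 0.012, 0.0]
ft_force: [-0.5, 1.2, 1.9]
finger_gap: 0.0538
gripper_force: 20.0
```

Emit:
drive_tool --increments '[[[0,0,0.015,0],[0,0,0.03,0],[0,0,0.03,0],[0.0053,-0.0146,0.02,0.009],[0.0148,-0.0312,0,0.0216],[0.0148,-0.0312,0,0.0216],[0.0148,-0.0312,0,0.0216],[0.0148,-0.0312,0,0.0216],[0.0148,-0.0312,0,0.0216],[0.0148,-0.0312,0,0.0216],[0.0148,-0.0312,0,0.0216],[0.0148,-0.0312,0,0.0216],[0.0148,-0.0312,0,0.0216],[0.0148,-0.0312,0,0.0216],[0,0,-0.025,0],[0,0,-0.03,0],[0,0,-0.025,0],[0,0,-0.006,0],[0,0,0,0],[0,0,0,0]]]'

```text
time_s: 21.32
tool_pos: [0.6118, -0.2416, 0.03]
orientation: [0.001, 0.992, 0.125, 0.001]
ft_force: [-0.1, -0.8, -0.7]
finger_gap: 0.0533
gripper_force: 20.0
```

Emit:
drive_tool --increments '[[[0,0,-0.003,0],[0,0,-0.0015,0],[0,0,-0.0007,0],[0,0,0,0],[0,0,0,0]]]'

```text
time_s: 21.95
tool_pos: [0.6113, -0.2413, 0.0239]
orientation: [0.0, 0.992, 0.125, 0.0]
ft_force: [-2.0, 0.2, 3.9]
finger_gap: 0.0531
gripper_force: 20.0
```

Emit:
drive_tool --increments '[[[0,0,0,0],[0,0,0,0],[0,0,0,0],[0,0,0.01,0],[0,0,0.03,0],[0,0,0.03,0],[0,0,0.03,0],[0,0,0,0]]]' --grip 0.08

```text
time_s: 22.95
tool_pos: [0.6122, -0.2418, 0.1266]
orientation: [0.002, 0.992, 0.125, 0.002]
ft_force: [0.5, 0.0, -0.9]
finger_gap: 0.0799
gripper_force: 0.0
```

```bash
python3 - <<'E'
from h import *
c=robot.camera("top"); pickle.dump(c,open("top2.pkl","wb"))
Y=((22,150,110),(34,255,255))
print("pod",blobs(c,*Y,(225,270,270,310),.078))
# dark keyhole seen through the plate, on the plate's top plane
g=cv2.cvtColor(c["pixels"],cv2.COLOR_RGB2HSV)
print("hole",blobs(c,(0,0,0),(179,255,72),(232,248,258,275),.040))
print("hole95",blobs(c,(0,0,0),(179,255,95),(232,248,258,275),.040))
s=robot.camera("side"); pickle.dump(s,open("side2.pkl","wb"))
im=np.vstack([cv2.resize(c["pixels"][235:315,210:290],(560,560),interpolation=cv2.INTER_CUBIC)])
cv2.imwrite("pics/b.png",im[:,:,::-1])
E
```

```text
pod [{'c': (373.9, 284.4), 's': [52, 53], 'ang': 89.7, 'm': (374.6, 283.7), 'uv': [246.5, 290.3]}]
hole []
hole95 [{'c': (439.1, 295.9), 's': [42, 52], 'ang': 179.9, 'm': (440.6, 295.7), 'uv': [244.2, 264.3]}]
```

View pics/b.png

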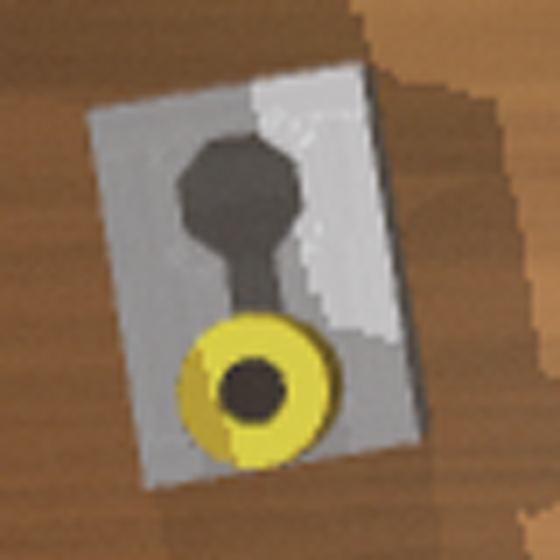

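```bash
python3 - <<'E'
from h import *
c=pickle.load(open("top2.pkl","rb"))
q=lambda p:(np.array(p)+.5)/7-.5+[210,235]
P=ray(c,[q(p) for p in [(88,112),(362,62),(418,440),(147,488),(240,194)]],.040)*1000
print(P.round(1)); 
e=P[0]-P[3];f=P[1]-P[2];w=P[0]-P[1]
for v in(e,f,w): print(np.linalg.norm(v).round(1),np.degrees(np.arctan2(v[1],v[0])).round(1))
print("ctr",P[:4].mean(0).round(1)); print("dot",(ray(c,q((252,391)),.078)*1000).round(1))
E
```

```text
[[474.4 350.9]
 [490.8 251.5]
 [354.4 232.2]
 [338.9 329.6]
 [443.8 295.9]]
137.1 8.9
137.8 8.0
100.7 99.4
ctr [414.6 291. ]
dot [[374.3 285.5]]
```

Emit:
drive_tool --increments '[[[-0.006,0.012,0,-0.006],[-0.0132,0.0292,0,-0.006],[-0.0132,0.0292,0,-0.006],[-0.0132,0.0292,0,-0.006],[-0.0132,0.0292,0,-0.006],[-0.0132,0.0292,0,-0.006],[-0.0132,0.0292,0,-0.006],[-0.0132,0.0292,0,-0.006],[-0.0132,0.0292,0,-0.006],[-0.0132,0.0292,0,-0.006],[-0.0132,0.0292,0,-0.006],[-0.0132,0.0292,0,-0.006],[-0.0132,0.0292,0,-0.006],[-0.0132,0.0292,0,-0.006],[-0.0132,0.0292,0,-0.006],[-0.0132,0.0292,0,-0.007],[-0.0132,0.0292,0,0],[-0.0132,0.0292,0,0],[-0.0065,0.0176,0,0],[0,0,0,0]]]' --grip 0.082

```text
time_s: 25.55
tool_pos: [0.373, 0.2852, 0.123]
orientation: [0.0, 0.997, 0.077, -0.001]
ft_force: [0.3, -0.4, -0.1]
finger_gap: 0.0824
gripper_force: 0.0
```

Emit:
drive_tool --increments '[[[0,0,-0.02,0],[0,0,-0.03,0],[0,0,-0.02,0],[0,0,-0.006,0],[0,0,0,0],[0,0,0,0]]]'

```text
time_s: 26.3
tool_pos: [0.3748, 0.2847, 0.0483]
orientation: [-0.0, 0.997, 0.076, 0.001]
ft_force: [-0.4, -0.3, -0.7]
finger_gap: 0.0819
gripper_force: 0.0
```

Closing, with a modest grip at first.

Emit:
drive_tool --increments '[[[0,0,0,0],[0,0,0,0],[0,0,0,0],[0,0,0,0],[0,0,0,0],[0,0,0,0]]]' --grip 0.045 --squeeze 25

```text
time_s: 27.05
tool_pos: [0.3744, 0.2847, 0.0478]
orientation: [-0.0, 0.997, 0.076, 0.0]
ft_force: [-0.9, 0.2, 2.9]
finger_gap: 0.0539
gripper_force: 25.0
```

Emit:
drive_tool --increments '[[[0,0,0.001,0],[0.0049,0.00076,0,0],[0.0049,0.00076,0,0],[0.0049,0.00076,0,0],[0.0049,0.00076,0,0],[0,0,0,0]]]'

```text
time_s: 27.8
tool_pos: [0.3944, 0.2877, 0.0486]
orientation: [-0.0, 0.997, 0.076, 0.0]
ft_force: [-0.1, 0.6, -1.8]
finger_gap: 0.053
gripper_force: 25.0
```

Emit:
drive_tool --increments '[[[0.007,0.0011,0,0],[0.007,0.0011,0,0],[0.007,0.0011,0,0],[0.007,0.0011,0,0],[0.007,0.0011,0,0],[0.007,0.0011,0,0],[0.007,0.0011,0,0],[0,0,0,0],[0,0,0,0]]]'

```text
time_s: 28.92
tool_pos: [0.4428, 0.2954, 0.0486]
orientation: [0.0, 0.997, 0.076, -0.0]
ft_force: [0.0, -0.4, -1.9]
finger_gap: 0.0534
gripper_force: 25.0
```

Emit:
drive_tool --increments '[[[0,0,0.004,0],[0,0,0.004,0],[0,0,0.004,0],[0,0,0.004,0],[0,0,0,0]]]'

```text
time_s: 29.55
tool_pos: [0.4432, 0.2954, 0.065]
orientation: [-0.0, 0.997, 0.076, 0.0]
ft_force: [-0.3, -0.4, -0.9]
finger_gap: 0.0532
gripper_force: 25.0
```

Emit:
drive_tool --increments '[[[0,0,0.015,0],[0,0,0.025,0],[0,0,0.025,0],[0.012,-0.0036,0,-0.0167],[0.018,-0.0053,0,-0.0234],[0.018,-0.0053,0,-0.0234],[0.018,-0.0053,0,-0.0234],[0.018,-0.0053,0,-0.0234],[0.018,-0.0053,0,-0.0234],[0.018,-0.0053,0,-0.0234],[0.018,-0.0053,0,-0.0234],[0.018,-0.0053,0,-0.0234],[0.018,-0.0053,0,-0.0234],[0,0,-0.02,0],[0,0,-0.03,0],[0,0,-0.03,0],[0,0,-0.009,0],[0,0,0,0],[0,0,0,0]]]'

```text
time_s: 31.92
tool_pos: [0.6178, 0.2441, 0.0418]
orientation: [-0.0, 0.999, -0.037, 0.001]
ft_force: [-0.4, 1.6, -1.5]
finger_gap: 0.0537
gripper_force: 25.0
```

```bash
python3 - <<'E'
from h import *
c=robot.camera("side"); cv2.imwrite("pics/s3.png",c["pixels"][150:350,150:450,::-1].repeat(2,0).repeat(2,1))
E
```

```text
(no output)
```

View pics/s3.png

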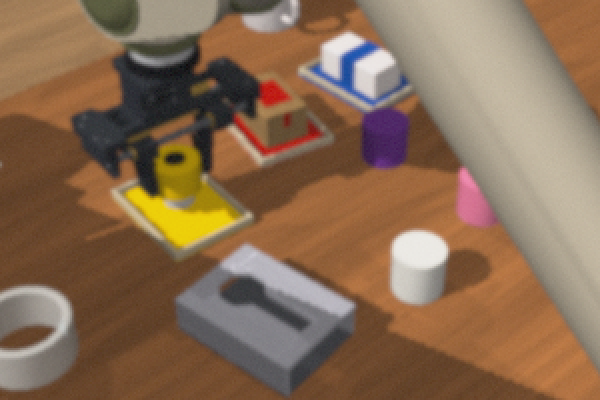

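The pod is upright above the yellow tray (crop (180,175)), and the bracket is empty. I'll lower it next.

Emit:
drive_tool --increments '[[[0,0,-0.005,0],[0,0,-0.004,0],[0,0,-0.0015,0],[0,0,-0.001,0],[0,0,0,0],[0,0,0,0]]]'

```text
time_s: 32.72
tool_pos: [0.617, 0.2441, 0.0298]
orientation: [0.0, 0.999, -0.037, 0.0]
ft_force: [-3.2, -0.3, 5.8]
finger_gap: 0.0533
gripper_force: 25.0
```

Contact made. Releasing, retreating straight up, then out of the top view.

Emit:
drive_tool --increments '[[[0,0,0,0],[0,0,0,0],[0,0,0,0],[0,0,0.006,0],[0,0,0.02,0],[0,0,0.03,0],[0,0,0.04,0],[0,0,0.05,0],[0,0,0.03,0],[0,0,0,0]]]' --grip 0.08

```text
time_s: 33.98
tool_pos: [0.6177, 0.2443, 0.2079]
orientation: [-0.001, 0.999, -0.037, 0.003]
ft_force: [-0.3, 0.4, -0.3]
finger_gap: 0.08
gripper_force: 0.0
```

Emit:
drive_tool --increments '[[[-0.015,-0.02,0,0],[-0.02,-0.04,0,0],[-0.02,-0.04,0,0],[-0.02,-0.04,0,0],[-0.02,-0.04,0,0],[-0.02,-0.04,0,0],[-0.02,-0.04,0,0],[-0.02,-0.04,0,0],[-0.02,-0.04,0,0],[-0.02,-0.04,0,0],[-0.02,-0.04,0,0],[-0.02,-0.04,0,0],[-0.02,-0.04,0,0],[-0.02,-0.04,0,0],[-0.02,-0.04,0,0],[-0.02,-0.04,0,0],[-0.02,-0.04,0,0],[-0.02,-0.03,0,0],[0,0,0,0],[0,0,0,0]]]'

```text
time_s: 36.48
tool_pos: [0.2621, -0.445, 0.2043]
orientation: [-0.001, 0.999, -0.037, -0.0]
ft_force: [1.0, 0.0, 0.4]
finger_gap: 0.0799
gripper_force: 0.0
```

```bash
python3 - <<'E'
from h import *
c=robot.camera("top"); 
R=((0,150,110),(8,255,255)); B=((105,110,70),(125,255,255)); G=((50,100,50),(80,255,255)); Y=((22,150,110),(34,255,255))
print("label",blobs(c,*R,(300,140,365,210),.050,n=3)); print("band",blobs(c,*B,(365,140,420,210),.044,n=3))
print("mailer bright",blobs(c,(0,0,190),(179,60,255),(365,140,420,210),.044,n=4))
print("dot",blobs(c,(0,0,0),(179,255,70),(240,165,295,230),.060,n=2,amin=8))
print("roll",blobs(c,(0,0,120),(179,80,255),(150,200,200,250),.045))
cv2.imwrite("pics/end.png",cv2.resize(c["pixels"][130:240,230:490,::-1],(780,330),interpolation=cv2.INTER_CUBIC))
print(robot.sense()["tool_pos"],robot.sense()["time_s"])
E
```

```text
label [{'c': (660.7, 69.2), 's': [86, 119], 'ang': 167.6, 'm': (660.7, 69.3), 'uv': [331.9, 175.5]}]
band [{'c': (661.1, -79.5), 's': [84, 118], 'ang': 1.4, 'm': (649.9, -79.0), 'uv': [390.1, 173.6]}]
mailer bright [{'c': (639.7, -84.2), 's': [35, 50], 'ang': 92.6, 'm': (639.6, -84.1), 'uv': [392.2, 183.1]}, {'c': (699.4, -82.8), 's': [35, 49], 'ang': 89.0, 'm': (699.5, -82.6), 'uv': [390.9, 159.9]}]
dot []
roll [{'c': (545.1, 471.2), 's': [90, 90], 'ang': 152.7, 'm': (544.9, 471.4), 'uv': [174.4, 223.7]}]
[ 0.26237908 -0.44485557  0.2045823 ] 36.525
```

View pics/end.png

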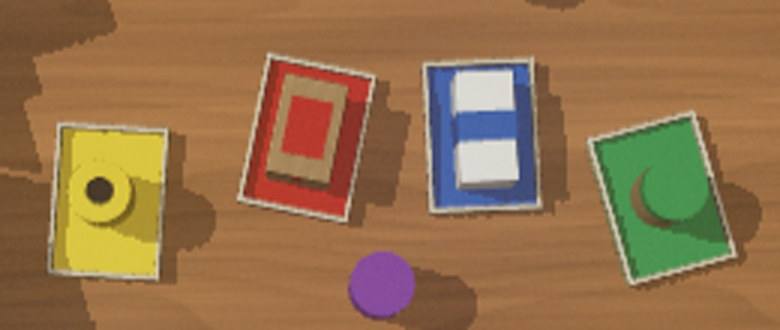

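```bash
python3 - <<'E'
from h import *
c=pickle.load(open("top2.pkl","rb"))
q=lambda p:(np.array(p)+.5)/3-.5+[230,130]
for n,p,z in(("carton",(309,126.5),.05),("tub",(675,190),.054),("pod",(99,190.5),.06)): print(n,(ray(c,q(p),z)*1000).round(1))
E
```

```text
carton [[669.9  67.2]]
tub [[ 609.6 -240.4]]
pod [[616.3 244.6]]
```

All four are within about 2 mm of their tray centres, square and upright, and the tape roll hasn't moved. Handing in.

```bash
python3 -c "
from station import robot
print(robot.finish_job())"
```

```text
the job is handed in; nothing more can be done
None
```

I put all four deliveries in their matching trays, centred to within about 2 mm, let go of each, left the tape roll where it was, and handed the job in at about 37 s.

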